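# Bench clear-down: everything back in its holder

### The job

Clear up after the culture work by sorting the five loose things into the holders where their kind is kept: the two small white bottles into the two free narrow wells of the bottle rack, the amber dropper bottle into the free wide well of the dropper rack, the culture dish on top of the dish in the dish stand, and the forceps lengthways flat in the steel tray. Every bottle ends standing fully down in its well; keep the bottles upright and the dish level all the way, and leave the pen where it lies.

Things in the scene. Friction and masses are not known exactly. Their poses are not given: they have to be found in the camera images.
- white_bottle_1: small plain white plastic bottle with a white screw cap, standing loose: body 20.6 mm diameter to 43 mm height, cap 17 mm diameter above, 54 mm high in all. Origin at the centre of its underside, z up.
- white_bottle_2: the other loose small white bottle, just like white_bottle_1 (the two are interchangeable). Origin at the centre of its underside, z up.
- dropper_bottle: amber dropper bottle with a white tapering dropper cap, standing loose: body 30 mm diameter to 54 mm height, cap 18 mm diameter or less above, 78 mm high. Origin at the centre of its underside, z up.
- culture_dish: round clear lidded culture dish with pale yellow filling, lying loose and level: 62 mm diameter, 13 mm high. Origin at the centre of its underside, z up.
- steel_forceps: steel forceps lying flat on the bench: 128 mm long along its y axis, 16 mm wide along x, 9 mm high. Origin at the middle of the underside, z up. Lift by the middle, across the 16 mm.
- bottle_rack: fixed grey rack with 3 narrow wells in a row along its y, for small white bottles: block 64 (x) by 150 (y) by 30 mm high, a bar grip projecting 15 mm at each end. Wells 28 mm diameter with 4 mm countersink, at y = -46, 0, +46 mm, x = 0; floor 4 mm above the bench. The well at +46 already holds a white bottle, which stays; those at 0 and -46 are free. Origin: centre of underside, z up.
- dropper_rack: fixed grey rack with 2 wide wells in a row along its y, for dropper bottles: block 64 (x) by 122 (y) by 30 mm high, a bar grip projecting 15 mm at each end. Wells 38 mm diameter with 4 mm countersink, at y = -29 and +29 mm, x = 0; floor 4 mm above the bench. The well at +29 holds a black-capped dropper bottle, which stays; that at -29 is free. Origin: centre of underside, z up.
- dish_stand: fixed round steel stand for stacked dishes: base disc 92 mm diameter; four 5 mm wires, 38 mm from the centre, on the diagonals of its x and y, flaring at the top, 52 mm high. One dish already lies in it, its top 19 mm above the bench; the next rests on that. 48 mm of room for fingers between wires on the +x, -x, +y, -y sides. Origin: centre of underside, z up.
- instrument_tray: fixed shallow steel tray, empty, for hand instruments: 110 mm (x) by 190 mm (y) outside, walls 2 mm thick with a rolled rim 16 mm above the bench, floor top 2 mm above the bench. Origin at the centre of the underside, y along its length, z up.
- pen: thin black pen, 145 mm long along its y axis, 12 mm wide, 9 mm high, lying loose between the holders; not part of the job. Origin at the middle of its underside.
There are look-alikes about, which are no part of the job. Several things look just like the steel_forceps: the one meant starts nearest to the robot's base.

How it is judged:
By the outcome, as a careful person would: the job done as asked, in the order asked, and still so for the second after the job is handed in, with the robot touching nothing.
It also fails if it takes over 122 s, if anything falls off the work surface, if the arm or the gripper's body presses on something with over 40 N, if the wrist force passes 120 N, or if a joint passes its speed limit or range.

### The arm

A 6-joint arm with a two-finger parallel gripper is mounted at the origin on a cart in front of the work surface, level with it; the furniture and walls round the work are solid. World frame = base frame: x ahead of the robot, y to its left, z up, the work surface at z = 0. Lengths are in m, angles in rad, forces in N, time in s.
With the tool pointing down it reaches from about 0.35 to 0.975 m from the base axis. Payload 4.9 kg.
Tool frame: the origin (TCP) lies at the very end of the fingers, on their centre line; the grasp point (between the pads) lies manip.grip_point_offset behind it (manip.grip_point_offset is the distance from the TCP to the grasp point, in m); z points along the fingers, y is the line along which they close (so a half turn about z gives the same grasp; the last joint's range is limited). The gripper opens to 85 mm and grips with 20 to 120 N. Pads are 22 mm wide; open, the fingers measure 114 mm over their backs; the gripper's body (76 mm by 85 mm) begins 54 mm behind the grasp point. The pads swing forward as they close: fully open they stand 13 mm farther back than shut.
Start: joints at [1.061, 0.053, 1.613, -0, 1.476, -0.119], TCP at [0.238, 0.578, 0.231] pointing down, gripper open.
Joint ranges: [-3.01, 3.01], [-1.01, 2.22], [0.06, 2.58], [-1.02, 4.17], [0.09, 2.62], [-3.14, 3.14]. Speed limits (rad/s): [2.57, 2.57, 3.14, 3.14, 3.14, 3.14].

### API

Orientations are given as a unit quaternion [w, x, y, z].
In Python, from plant import manip gives the robot as it stands.
- The arm moves only by the shell command python3 -m crank 'ROWS' [OPENING]. ROWS is JSON, a list of rows, each an object of numbers: "x", "y", "z": the shift along the tool's x, y, z in cm; "turn": the turn about the tool's z in rad. In form: [{"x": .., "y": .., "z": .., "turn": ..}, ...]. A call has 1 to 5 rows; each row shifts and turns the commanded pose from where the row before left it, along the tool's axes as they then stand; what a row does not reach is not made up. A row lasts 1/10 s, in which the tool goes at most 50 mm and 8.59 degrees, less where a joint would pass 70% of its speed; a pose out of reach is approached as far as the arm can. A call with a gripper value outside its range is refused whole. OPENING is the opening in per cent of the stroke, from 0 (shut) to 100 (fully open), set as the call begins (- or left out, the last holds). The fingers move at their own pace and stop on an object; the grip force is fixed at half the most. Time passes only in rows, so rows that do not move let the fingers close. It gives the time, the measured TCP pose, the force, the opening and the grip force at its end, in the units of the state.
- manip.state(): the state, without advancing time (a new reading comes with each control period).
- manip.grab_frame(name): name is "side" or "top" or "wrist"; returns (picture, depth): 400x640x3 uint8, red, green, blue; 400x640 float32, m along the optical axis (not along the pixel's ray), 0 where there is no reading.
- manip.camera_model(name): a dict with "mtx" (3x3 intrinsics, pixels), "k1" (the pictures are not rectified: a ray, as slopes to the right and down, at radius r is drawn at 1 + k1 r^2 times it, then the intrinsics apply), "world_to_cam" (4x4, takes a point from world to camera coordinates). Camera axes: x right, y down, z forward; pixel columns grow to the right and rows downward; lengths in m; the calibration is good to about 2 mm. A picture is of the moment at which its call begins: read the wrist's pose just before it. camera_model takes no time and is no camera call; for the wrist camera it gives the pose at the moment of the call.
- manip.job_done(): hands the job in; it is judged then, once.
The state is a dict: "time": time; "joint_pos": joint angles; "joint_vel": joint speeds; "joint_efforts": joint torques, N m; "tool_pos": TCP position; "tool_rot": TCP orientation; "contact_force": force on the tool from outside, world axes, zero at the start; "ft_torque": the same for the moment, N m; "gripper_width": opening from 0.0 (shut) to 1.0 (fully open); "grasp_force": force on a finger pad.
Only numpy, scipy, OpenCV 4.12 (cv2) and the standard library are available. Lean on these libraries where they do the work, as an engineer would, in place of code of your own. Each camera call takes 0.05 s, during which the arm holds its last target. There are 200 camera calls.

## Working session

There is one attempt and no reset: what is moved stays moved. The work goes in short steps, Python scripts to look and compute and a shell command to move; the robot and the scene stay as the last step left them, time stands still between calls to the robot, and variables do not carry over. Pictures are saved under pics/ and viewed, at most 14 in all, crops included, and the job is handed in when it is done.

```bash
mkdir -p pics; ls
cat > h.py <<'E'
import numpy as np,cv2
from plant import manip
def grab(n,save=None):
    m=manip.camera_model(n); p,d=manip.grab_frame(n)
    if save:
        cv2.imwrite(f'pics/{save}.png',cv2.cvtColor(p,cv2.COLOR_RGB2BGR)); np.savez(f'pics/{save}.npz',p=p,d=d,mtx=m['mtx'],k1=m['k1'],w=m['world_to_cam'])
    return p,d,m
def load(s):
    z=np.load(f'pics/{s}.npz'); return z['p'],z['d'],dict(mtx=z['mtx'],k1=float(z['k1']),world_to_cam=z['w'])
def rays(m,uv):
    uv=np.asarray(uv,float).reshape(-1,1,2)
    # distortion: single forward k1
    return cv2.undistortPoints(uv,np.array(m['mtx']),np.array([m['k1'],0,0,0,0.]))[:,0]
def on_plane(m,uv,z):
    s=rays(m,uv); T=np.linalg.inv(np.array(m['world_to_cam'])); d=np.c_[s,np.ones(len(s))]@T[:3,:3].T; o=T[:3,3]
    return o+d*((z-o[2])/d[:,2])[:,None]
def cloud(m,d):
    v,u=np.mgrid[0:d.shape[0],0:d.shape[1]]; s=rays(m,np.c_[u.ravel(),v.ravel()])
    c=np.c_[s,np.ones(len(s))]*d.ravel()[:,None]; T=np.linalg.inv(np.array(m['world_to_cam']))
    P=(c@T[:3,:3].T+T[:3,3]).reshape(*d.shape,3); P[d==0]=np.nan; return P
def proj(m,X):
    c=np.c_[np.atleast_2d(X),np.ones(len(np.atleast_2d(X)))]@np.array(m['world_to_cam']).T
    s=c[:,:2]/c[:,2:3]; s=s*(1+m['k1']*(s**2).sum(1,keepdims=True)); K=np.array(m['mtx']); return s@K[:2,:2].T+K[:2,2]
E
python3 - <<'E'
from h import *
print(manip.state(), manip.grip_point_offset)
for n in('top','side'):
    p,d,m=grab(n,n); print(n,m, d.min(),d.max())
E
```

```text
pics
{'time': 0.0, 'joint_pos': array([ 1.06098830e+00,  5.33563264e-02,  1.61426604e+00, -1.17816991e-05,
        1.47600281e+00, -1.18999567e-01]), 'joint_vel': array([ 0.00043869, -0.00048842, -0.0009621 , -0.00082066, -0.00108918,
        0.00149929]), 'joint_efforts': array([ 5.83914425e-04, -3.93692064e+01, -3.70169699e+01, -1.21422127e-04,
        7.05702594e-03, -2.13478489e-05]), 'tool_pos': array([0.23778657, 0.57733674, 0.23008005]), 'tool_rot': array([-3.08701806e-04,  1.94162433e-01,  9.80968866e-01, -9.68258046e-04]), 'contact_force': array([ 0.25314066, -0.29678484, -0.90433273]), 'ft_torque': array([-0.01412897, -0.01351428, -0.00200481]), 'grasp_force': 0.0, 'gripper_width': 0.998825613017603} 0.0187
top {'mtx': array([[393.9710787 ,   0.        , 320.76763136],
       [  0.        , 393.9710787 , 205.56918977],
       [  0.        ,   0.        ,   1.        ]]), 'k1': -0.02744765738368593, 'world_to_cam': array([[-0.01597382, -0.99986658, -0.00341317,  0.04567766],
       [-0.99749282,  0.01617108, -0.0688953 ,  0.5433709 ],
       [ 0.0689413 ,  0.0023041 , -0.99761806,  1.27988168],
       [ 0.        ,  0.        ,  0.        ,  1.        ]])} 0.0 2.1647742
side {'mtx': array([[486.2829921 ,   0.        , 328.52169409],
       [  0.        , 486.2829921 , 201.12578522],
       [  0.        ,   0.        ,   1.        ]]), 'k1': -0.07461479280378121, 'world_to_cam': array([[-0.9928364 , -0.11900227, -0.01069277,  0.54769915],
       [-0.06222707,  0.59140053, -0.80397338,  0.04221816],
       [ 0.10199837, -0.79754866, -0.59456914,  1.48130269],
       [ 0.        ,  0.        ,  0.        ,  1.        ]])} 0.0 2.4275389
```

View pics/top.png

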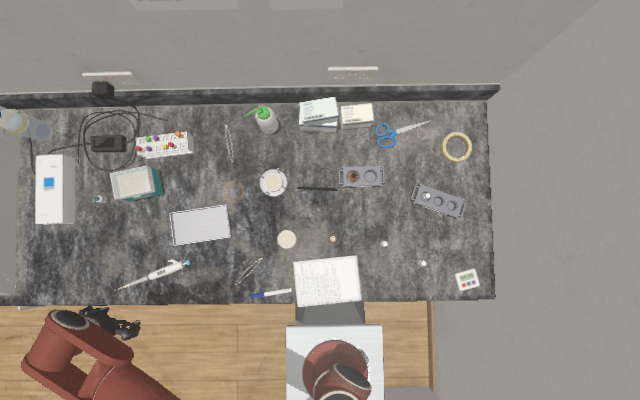

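View pics/side.png

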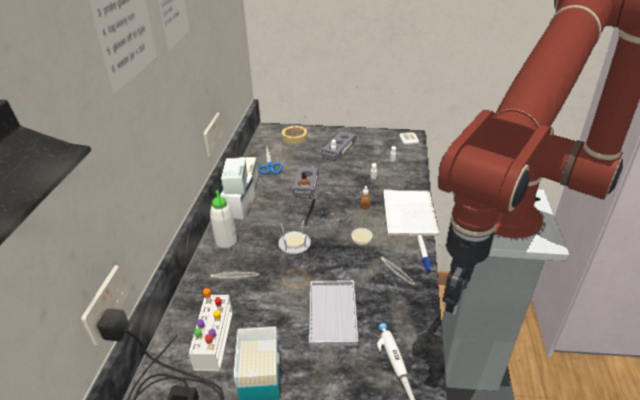

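The top view shows loose white bottles at (384,244) and (423,263), the amber dropper at (333,239) and the dish at (286,239). The holders are the stand (273,182), dropper rack (361,176), bottle rack (438,201) and tray (200,225). The pen is at (317,188).
Forceps candidates are (249,270) and (229,143). The one at (249,270) is nearest the base, which sits at about (340,370). I'll confirm that in a crop.

Run:
```python
from h import *
p,d,m=load('top')
c=cv2.cvtColor(p[130:300,160:480],cv2.COLOR_RGB2BGR); cv2.imwrite('pics/crop1.png',cv2.resize(c,(800,425),interpolation=cv2.INTER_CUBIC))
for n,u,v,z in [('wb1',384,244,.054),('wb2',423,263,.054),('drop',333,239,.078),('dish',286.5,239.5,.013),('forc',249,270,.009),('forc2',229,143,.009),('stand',273.5,182.5,.019),('drack',361,176,.03),('brack',438,201,.03),('tray',200,225,.016),('pen',317,188,.009)]:
    q=on_plane(m,[u,v],z)[0]; print(n,q.round(3), 'reach',np.hypot(*q[:2]).round(3),'deg',np.degrees(np.arctan2(q[1],q[0])).round(1))
P=cloud(m,d)
for n,u,v in [('bench',300,215),('wb1',384,244),('wb2',423,263),('drop',333,239),('dish',286,239),('drack',350,185)]: print(n,P[v,u].round(3))
```

```text
wb1 [ 0.416 -0.163  0.054] reach 0.446 deg -21.4
wb2 [ 0.353 -0.285  0.054] reach 0.454 deg -38.9
drop [0.435 0.    0.078] reach 0.435 deg 0.0
dish [0.434 0.152 0.013] reach 0.46 deg 19.2
forc [0.336 0.277 0.009] reach 0.435 deg 39.5
forc2 [0.761 0.343 0.009] reach 0.835 deg 24.2
stand [0.623 0.192 0.019] reach 0.652 deg 17.1
drack [ 0.638 -0.097  0.03 ] reach 0.646 deg -8.6
brack [ 0.552 -0.347  0.03 ] reach 0.652 deg -32.2
tray [0.486 0.437 0.016] reach 0.654 deg 41.9
pen [0.604 0.049 0.009] reach 0.606 deg 4.6
bench [ 0.515  0.107 -0.003]
wb1 [ 0.416 -0.163  0.055]
wb2 [ 0.353 -0.285  0.053]
drop [0.435 0.    0.078]
dish [0.436 0.154 0.007]
drack [ 0.61  -0.06   0.028]
```

View pics/crop1.png

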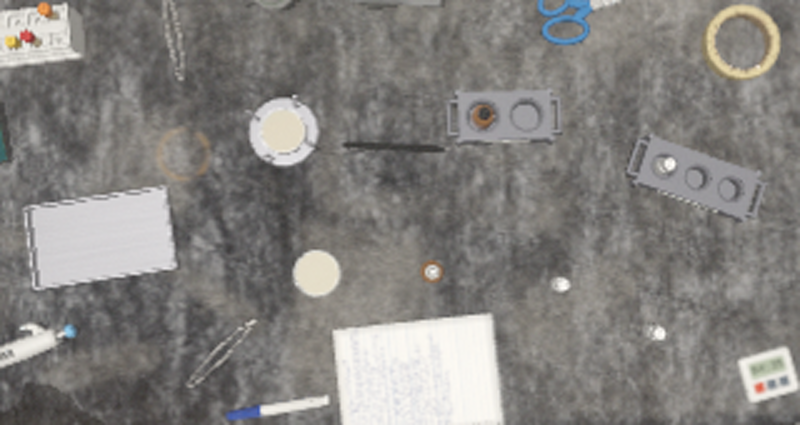

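The crop confirms it: the forceps at crop (222,353), which is top (249,271), are nearest the base at 0.435 m reach. The other pair is at 0.835 m. The blue marker and the pipette are different things. Free wells are at crop (697,177) and (729,188) in the bottle rack and (526,116) in the dropper rack. The stand wires are at about ±22° from the image vertical.

Next I'll measure the holders and write a row planner.

```bash
cat >> h.py <<'E'
def pose():
    s=manip.state(); w,x,y,z=s['tool_rot']
    return np.array(s['tool_pos']), np.arctan2(1-2*(x*x+z*z),2*(x*y-w*z))   # yaw of tool y
def plan(x,y,z,yawdeg,n=None):
    """constant row (cm,rad) repeated n times that takes the tool to the target (tool y yaw mod 180)"""
    p,a=pose(); da=(np.radians(yawdeg)-a+np.pi/2)%np.pi-np.pi/2
    D=np.array([x,y,z])-p
    for N in ([n] if n else range(1,60)):
        t=-da/N; S=np.zeros((2,2))
        for i in range(N):
            b=a-t*i; ydir=np.array([np.cos(b),np.sin(b)]); xdir=np.array([-ydir[1],ydir[0]])*1.0
            xdir=np.array([-np.sin(b),np.cos(b)])
            S+=np.c_[xdir,ydir]
        xy=np.linalg.solve(S,D[:2]); v=np.r_[xy,-D[2]/N]
        if n or (np.linalg.norm(v)<.043 and abs(t)<.14): break
    print(f'n={N} x={v[0]*100:.2f} y={v[1]*100:.2f} z={v[2]*100:.2f} turn={t:.4f}  | at',p.round(4),np.degrees(a).round(1))
E
python3 - <<'E'
from h import *
s=manip.state(); w,x,y,z=s['tool_rot']
from scipy.spatial.transform import Rotation as R
print(R.from_quat([x,y,z,w]).as_matrix().round(3)); print(pose())
p,d,m=load('top')
def c(u,v): return [160+u/2.5,130+v/2.5]
for n,u,v,zz in [('bw0',697,177,.03),('bw-',729,188,.03),('b+',668,163,.058),('dw',526,116,.03),('blk',484,115,.08),('stand',284,132,.019)]:
    print(n,on_plane(m,c(u,v),zz)[0].round(4))
E
```

```text
[[-0.925  0.381 -0.001]
 [ 0.381  0.925 -0.002]
 [ 0.    -0.002 -1.   ]]
(array([0.23780862, 0.57738472, 0.23018305]), np.float64(1.1800125411029587))
bw0 [ 0.5527 -0.3499  0.03  ]
bw- [ 0.5375 -0.3915  0.03  ]
b+ [ 0.5691 -0.3049  0.058 ]
dw [ 0.6367 -0.1277  0.03  ]
blk [ 0.6317 -0.0684  0.08  ]
stand [0.6221 0.1919 0.019 ]
```

```bash
python3 -c "
from h import *
plan(.416,-.163,.20,-21,25)"
```

```text
n=25 x=-3.30 y=-0.67 z=0.12 turn=0.0619  | at [0.2378 0.5774 0.2302] 67.6
```

```bash
R='' # rows typed out below
python3 -m crank '[{"x":-3.3,"y":-0.67,"z":0.12,"turn":0.062},{"x":-3.3,"y":-0.67,"z":0.12,"turn":0.062},{"x":-3.3,"y":-0.67,"z":0.12,"turn":0.062},{"x":-3.3,"y":-0.67,"z":0.12,"turn":0.062},{"x":-3.3,"y":-0.67,"z":0.12,"turn":0.062}]'
python3 -m crank '[{"x":-3.3,"y":-0.67,"z":0.12,"turn":0.062},{"x":-3.3,"y":-0.67,"z":0.12,"turn":0.062},{"x":-3.3,"y":-0.67,"z":0.12,"turn":0.062},{"x":-3.3,"y":-0.67,"z":0.12,"turn":0.062},{"x":-3.3,"y":-0.67,"z":0.12,"turn":0.062}]'
python3 -c "
from h import *
plan(.416,-.163,.20,-21,15)"
```

```text
time: 0.6
tool_pos: [0.3654, 0.4667, 0.2246]
tool_rot: [-0.0, 0.344, 0.939, -0.0]
contact_force: [0.1, 1.0, 1.1]
gripper_width: 1.0
grasp_force: 0.0
time: 1.1
tool_pos: [0.4521, 0.3231, 0.2186]
tool_rot: [-0.0, 0.485, 0.874, -0.0]
contact_force: [1.5, -0.6, -0.0]
gripper_width: 0.999
grasp_force: 0.0
n=15 x=-3.30 y=-0.67 z=0.12 turn=0.0616  | at [0.4521 0.3231 0.2186] 31.9
```

```bash
python3 -m crank '[{"x":-3.3,"y":-0.67,"z":0.12,"turn":0.062},{"x":-3.3,"y":-0.67,"z":0.12,"turn":0.062},{"x":-3.3,"y":-0.67,"z":0.12,"turn":0.062},{"x":-3.3,"y":-0.67,"z":0.12,"turn":0.062},{"x":-3.3,"y":-0.67,"z":0.12,"turn":0.062}]' >/dev/null
python3 -m crank '[{"x":-3.3,"y":-0.67,"z":0.12,"turn":0.062},{"x":-3.3,"y":-0.67,"z":0.12,"turn":0.062},{"x":-3.3,"y":-0.67,"z":0.12,"turn":0.062},{"x":-3.3,"y":-0.67,"z":0.12,"turn":0.062},{"x":-3.3,"y":-0.67,"z":0.12,"turn":0.062}]' >/dev/null
python3 -m crank '[{"x":-3.3,"y":-0.67,"z":0.12,"turn":0.062},{"x":-3.3,"y":-0.67,"z":0.12,"turn":0.062},{"x":-3.3,"y":-0.67,"z":0.12,"turn":0.062},{"x":-3.3,"y":-0.67,"z":0.12,"turn":0.062},{"x":-3.3,"y":-0.67,"z":0.12,"turn":0.062}]'
python3 - <<'E'
from h import *
p,d,m=grab('wrist','w1'); print(pose(),np.linalg.inv(m['world_to_cam']).round(3),m['mtx'],m['k1'])
print(proj(m,[[.416,-.163,.054],[.353,-.285,.054]]))
E
```

```text
time: 2.6
tool_pos: [0.4147, -0.1623, 0.2008]
tool_rot: [-0.0, 0.826, 0.564, -0.0]
contact_force: [0.1, -0.2, 0.4]
gripper_width: 0.996
grasp_force: 0.0
(array([ 0.41280099, -0.16552784,  0.20055007]), np.float64(-0.37782305729567295)) [[ 0.931 -0.349 -0.104  0.442]
 [-0.364 -0.892 -0.268 -0.095]
 [ 0.001  0.287 -0.958  0.343]
 [ 0.     0.     0.     1.   ]] [[317.44959891   0.         320.64398348]
 [  0.         317.44959891 197.25575657]
 [  0.           0.           1.        ]] -0.001732405597304751
[[321.28470992 183.32124991]
 [307.81294261 307.98845464]]
```

View pics/w1.png

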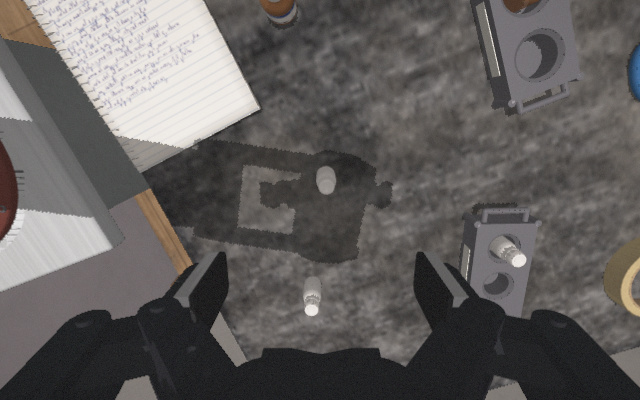

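The wrist view shows bottle 1 at about (326,180) and bottle 2 at about (312,296) with its cap at (312,310). The racks are on the right, with the dropper rack's free well at (538,57). I'll measure these with depth.

```bash
cat >> h.py <<'E'
def blob(P,x,y,r,z0,z1,diam=None):
    k=(np.hypot(P[...,0]-x,P[...,1]-y)<r)&(P[...,2]>z0)&(P[...,2]<z1); q=P[k]
    if len(q)<5: return None
    (cx,cy),rad=cv2.minEnclosingCircle(q[:,:2].astype(np.float32)); 
    return len(q),np.median(q,0).round(4),'mid',((np.percentile(q,2,axis=0)+np.percentile(q,98,axis=0))/2).round(4),'circ',round(cx,4),round(cy,4),round(rad,4)
def holes(P,x,y,r,zmax=.02):
    k=(np.hypot(P[...,0]-x,P[...,1]-y)<r)&(P[...,2]<zmax); q=P[k]; return blob(P,x,y,r,-.01,zmax)
E
python3 - <<'E'
from h import *
p,d,m=grab('wrist','w2'); P=cloud(m,d); print(pose())
for n,x,y in(('wb1',.416,-.163),('wb2',.353,-.285),('b+',.569,-.305)):
    print(n,blob(P,x,y,.03,.046,.066),'\n  body',blob(P,x,y,.03,.012,.04))
for n,x,y in(('drop',.435,0),('dw',.637,-.128),('bw0',.553,-.35),('bench',.45,-.25)): print(n,blob(P,x,y,.012,-.02,.1))
E
```

```text
(array([ 0.41394113, -0.16357695,  0.20066612]), np.float64(-0.37550573223852374))
wb1 (231, array([ 0.4191, -0.1669,  0.053 ]), 'mid', array([ 0.419 , -0.1675,  0.051 ]), 'circ', 0.4188, -0.1677, 0.0081) 
  body (167, array([ 0.4217, -0.1607,  0.0315]), 'mid', array([ 0.4193, -0.1645,  0.0251]), 'circ', 0.4189, -0.1673, 0.0102)
wb2 (194, array([ 0.3557, -0.2869,  0.0529]), 'mid', array([ 0.3551, -0.288 ,  0.0506]), 'circ', 0.3552, -0.2886, 0.0083) 
  body (275, array([ 0.3588, -0.2816,  0.029 ]), 'mid', array([ 0.3558, -0.2847,  0.0253]), 'circ', 0.3553, -0.2877, 0.0102)
b+ (308, array([ 0.5696, -0.3055,  0.0564]), 'mid', array([ 0.5706, -0.3073,  0.0526]), 'circ', 0.5709, -0.3078, 0.0084) 
  body (2092, array([ 0.5656, -0.2995,  0.03  ]), 'mid', array([ 0.5683, -0.3044,  0.0264]), 'circ', 0.569, -0.3051, 0.03)
drop (78, array([ 0.4305, -0.0095,  0.0446]), 'mid', array([ 0.4308, -0.0078,  0.0404]), 'circ', 0.4313, -0.0073, 0.0085)
dw (246, array([ 0.6421, -0.1291,  0.0041]), 'mid', array([ 0.6423, -0.1287,  0.0042]), 'circ', 0.6404, -0.1286, 0.0112)
bw0 (34, array([ 0.5573, -0.3577,  0.0044]), 'mid', array([ 0.5532, -0.3518,  0.0151]), 'circ', 0.553, -0.3501, 0.012)
bench (310, array([ 4.500e-01, -2.499e-01,  1.000e-04]), 'mid', array([ 4.499e-01, -2.501e-01,  2.000e-04]), 'circ', 0.45, -0.2501, 0.0121)
```

```bash
python3 -c "
from h import *
plan(.4188,-.1675,.030,-22,5)"
```

```text
n=5 x=-0.04 y=0.12 z=3.41 turn=0.0017  | at [ 0.4139 -0.1636  0.2007] -21.5
```

```bash
python3 -m crank '[{"x":-0.2,"y":0.6,"z":2},{"z":4},{"z":4},{"z":4},{"z":3}]' >/dev/null
python3 -m crank '[{"z":0},{"z":0}]' 50
python3 -m crank '[{"z":0},{"z":0},{"z":0},{"z":0},{"z":0}]' 0
python3 -m crank '[{"z":0},{"z":0}]' 
python3 -c "
from h import *
plan(.4188,-.1675,.030,-22,1)"
```

```text
n=1 x=-0.19 y=0.60 z=17.07 turn=0.0085  | at [ 0.4139 -0.1636  0.2007] -21.5schema error: expected keys x, y, z, turn
schema error: expected keys x, y, z, turn
schema error: expected keys x, y, z, turn
schema error: expected keys x, y, z, turn
```

```bash
python3 -m crank '[{"x":-0.2,"y":0.6,"z":2,"turn":0},{"x":0,"y":0,"z":4,"turn":0},{"x":0,"y":0,"z":4,"turn":0},{"x":0,"y":0,"z":4,"turn":0},{"x":0,"y":0,"z":3,"turn":0}]'
python3 -m crank '[{"x":0,"y":0,"z":0,"turn":0},{"x":0,"y":0,"z":0,"turn":0},{"x":0,"y":0,"z":0,"turn":0}]' 
python3 -m crank '[{"x":0,"y":0,"z":0,"turn":0},{"x":0,"y":0,"z":0,"turn":0},{"x":0,"y":0,"z":0,"turn":0},{"x":0,"y":0,"z":0,"turn":0},{"x":0,"y":0,"z":0,"turn":0}]' 0
python3 -m crank '[{"x":0,"y":0,"z":0,"turn":0},{"x":0,"y":0,"z":0,"turn":0},{"x":0,"y":0,"z":0,"turn":0}]' 
python3 -c "
from h import *
plan(.4188,-.1675,.030,-22,1)"
```

```text
time: 3.2
tool_pos: [0.4193, -0.1638, 0.0284]
tool_rot: [-0.001, 0.825, 0.565, -0.0]
contact_force: [-0.5, 0.1, 0.0]
gripper_width: 0.998
grasp_force: 0.0
time: 3.5
tool_pos: [0.4222, -0.166, 0.0335]
tool_rot: [0.002, 0.825, 0.565, 0.001]
contact_force: [0.9, -0.8, -0.2]
gripper_width: 0.996
grasp_force: 0.0
time: 4.0
tool_pos: [0.4206, -0.1655, 0.0318]
tool_rot: [0.0, 0.825, 0.565, 0.0]
contact_force: [-0.3, -0.1, 1.5]
gripper_width: 0.208
grasp_force: 58.5
time: 4.3
tool_pos: [0.4207, -0.1655, 0.0318]
tool_rot: [0.0, 0.825, 0.565, 0.0]
contact_force: [-1.6, 1.4, 5.9]
gripper_width: 0.205
grasp_force: 58.7
n=1 x=-0.25 y=-0.10 z=0.18 turn=0.0140  | at [ 0.4207 -0.1655  0.0318] -21.2
```

```bash
python3 -m crank '[{"x":0,"y":0,"z":-2,"turn":0},{"x":0,"y":0,"z":-4,"turn":0},{"x":0,"y":0,"z":-4,"turn":0},{"x":0,"y":0,"z":-3,"turn":0},{"x":0,"y":0,"z":0,"turn":0}]'
python3 -c "
from h import *
plan(.54,-.394,.162,-20)"
```

```text
time: 4.8
tool_pos: [0.4232, -0.1669, 0.1664]
tool_rot: [0.004, 0.825, 0.565, 0.002]
contact_force: [0.5, 0.1, -0.3]
gripper_width: 0.208
grasp_force: 58.6
n=6 x=-2.85 y=3.16 z=0.07 turn=-0.0035  | at [ 0.4232 -0.1669  0.1664] -21.2
```

```bash
python3 -m crank '[{"x":-2.5,"y":2.8,"z":0,"turn":0},{"x":-2.9,"y":3.2,"z":0,"turn":0},{"x":-2.9,"y":3.2,"z":0,"turn":0},{"x":-2.9,"y":3.2,"z":0,"turn":0},{"x":-2.9,"y":3.2,"z":0,"turn":0}]' >/dev/null
python3 -m crank '[{"x":-2.7,"y":3,"z":0,"turn":0},{"x":0,"y":0,"z":0,"turn":0},{"x":0,"y":0,"z":0,"turn":0},{"x":0,"y":0,"z":0,"turn":0}]'
python3 - <<'E'
from h import *
print(pose()); p,d,m=grab('wrist','w3'); P=cloud(m,d)
q=P[(np.abs(P[...,2]-.03)<.003)&(np.hypot(P[...,0]-.555,P[...,1]-.352)<.11)][:,:2].astype(np.float32)
print(len(q),cv2.minAreaRect(q))
print(proj(m,[[.5375,-.3915,.03],[.5527,-.35,.03]]))
E
```

```text
time: 5.7
tool_pos: [0.5324, -0.388, 0.16]
tool_rot: [-0.001, 0.825, 0.565, -0.0]
contact_force: [-0.2, -0.1, -0.2]
gripper_width: 0.207
grasp_force: 58.8
(array([ 0.53241305, -0.38797968,  0.15999891]), np.float64(-0.3695741737768519))
0 ((0.0, 0.0), (0.0, 0.0), 0.0)
[[326.6328877  189.53649029]
 [325.93879711 139.36278874]]
```

View pics/w3.png

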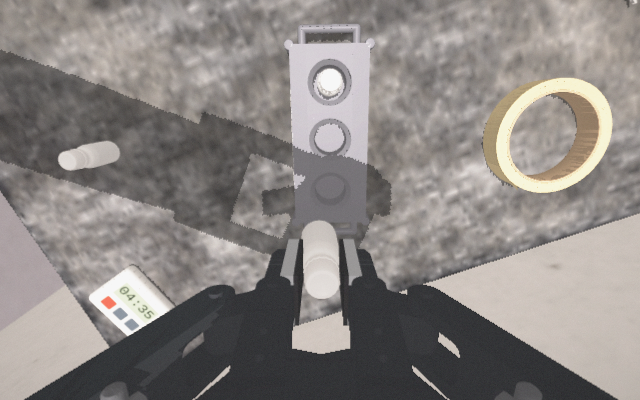

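The bottle hangs straight in the pads at (320,260). The rim centres are at about (330,187) for well −46 and (330,138) for well 0, and the resident bottle is at (329,82). I'll measure them and check the depth.

Run:
```python
from h import *
p,d,m=load('w3'); P=cloud(m,d)
print((d>0).mean(), P[150,305],P[110,300], P[300,200])
q=on_plane(m,[[330,187],[330,138],[290,45],[369,45]],.03); print(q.round(4),np.linalg.norm(q[0]-q[1]),np.linalg.norm(q[2]-q[3]))
e=q[1]-q[0]; print('rack y yaw',np.degrees(np.arctan2(e[1],e[0])))
q=P[(np.abs(P[...,2]-.03)<.003)&(np.hypot(P[...,0]-.555,P[...,1]-.352)<.11)][:,:2].astype(np.float32);print(len(q), cv2.minAreaRect(q) if len(q) else 0)
for u,v in((330,187),(330,138)): 
  k=P[v-12:v+12,u-14:u+14]; k=k[k[...,2]<.012]; print(len(k),k.mean(0))
```

```text
0.99603125 [ 0.53271502 -0.35195423  0.029936  ] [ 0.54119296 -0.31974379  0.02895862] [ 0.50136534 -0.36304687  0.21432502]
[[ 0.5411 -0.3904  0.03  ]
 [ 0.5563 -0.3502  0.03  ]
 [ 0.5526 -0.2714  0.03  ]
 [ 0.6103 -0.2938  0.03  ]] 0.043001600073454875 0.061940622129971354
rack y yaw 69.29309473237771
0 0
533 [ 0.53877428 -0.39743065  0.00430664]
627 [ 0.55563769 -0.35240294  0.00408541]
```

```bash
cat >> h.py <<'E'
def top_rect(P,x,y,r,z,tol=.003):
    k=((np.abs(P[...,2]-z)<tol)&(np.hypot(P[...,0]-x,P[...,1]-y)<r)).astype(np.uint8)
    n,l,s,c=cv2.connectedComponentsWithStats(cv2.morphologyEx(k,cv2.MORPH_OPEN,np.ones((3,3),np.uint8)))
    i=1+np.argmax(s[1:,4]); return cv2.minAreaRect(P[l==i][:,:2].astype(np.float32))
E
python3 - <<'E'
from h import *
p,d,m=load('w3'); P=cloud(m,d)
(cx,cy),wh,a=top_rect(P,.555,-.352,.11,.03); print(cx,cy,wh,a)
p2,d2,m2=load('w2'); P2=cloud(m2,d2); print('dropper rack',top_rect(P2,.638,-.097,.09,.03))
# circle fit on well rim: the hole (no points near .03) around centre
for x,y in((.541,-.391),(.556,-.35)):
  from scipy.optimize import minimize
  q=P[(np.hypot(P[...,0]-x,P[...,1]-y)<.03)&(np.abs(P[...,2]-.0295)<.0015)][:,:2]
  f=lambda c:-np.sort(np.hypot(*(q-c).T))[10]
  r=minimize(f,[x,y],method='Nelder-Mead'); print(r.x,-r.fun)
E
```

```text
0.5553802847862244 -0.3510189652442932 (0.15602412819862366, 0.07081979513168335) 69.46604919433594
dropper rack ((0.642886757850647, -0.12037384510040283), (0.09066007286310196, 0.07123059034347534), 88.48954010009766)
[ 0.53926443 -0.39429335] 0.015731284174952856
[ 0.55563159 -0.35124903] 0.015417501487796241
```

Run:
```python
from h import *
p,d,m=load('w3'); P=cloud(m,d)
print(blob(P,.5324,-.388,.02,.175,.19),blob(P,.5324,-.388,.014,.1,.2))
plan(.5402,-.3918,.060,-20.5,1)
```

```text
(2035, array([ 0.5328, -0.3857,  0.1815]), 'mid', array([ 0.5348, -0.3852,  0.1824]), 'circ', 0.5344, -0.3829, 0.019) (3564, array([ 0.5336, -0.3853,  0.1785]), 'mid', array([ 0.5331, -0.3864,  0.1659]), 'circ', 0.5325, -0.3879, 0.0141)
n=1 x=-0.09 y=0.85 z=10.06 turn=-0.0115  | at [ 0.5326 -0.3879  0.1606] -21.2
```

```bash
python3 -m crank '[{"x":-0.1,"y":0.85,"z":0,"turn":-0.01},{"x":0,"y":0,"z":3,"turn":0},{"x":0,"y":0,"z":3,"turn":0},{"x":0,"y":0,"z":2,"turn":0},{"x":0,"y":0,"z":1,"turn":0}]'
python3 -m crank '[{"x":0,"y":0,"z":0,"turn":0},{"x":0,"y":0,"z":0,"turn":0},{"x":0,"y":0,"z":0,"turn":0}]'
python3 -c "
from h import *
plan(.5402,-.3918,.0365,-20.5,1)"
```

```text
time: 6.25
tool_pos: [0.5399, -0.3917, 0.0689]
tool_rot: [-0.002, 0.822, 0.57, -0.0]
contact_force: [0.1, 0.1, -1.3]
gripper_width: 0.206
grasp_force: 58.8
time: 6.55
tool_pos: [0.5418, -0.3941, 0.0735]
tool_rot: [0.002, 0.822, 0.569, 0.0]
contact_force: [0.4, -0.8, -0.3]
gripper_width: 0.209
grasp_force: 58.8
n=1 x=0.16 y=-0.23 z=3.70 turn=-0.0020  | at [ 0.5418 -0.3941  0.0735] -20.6
```

```bash
python3 -m crank '[{"x":0,"y":0,"z":0,"turn":0},{"x":0,"y":0,"z":0,"turn":0},{"x":0,"y":0,"z":0,"turn":0},{"x":0,"y":0,"z":0,"turn":0}]' >/dev/null
python3 -c "
from h import *
plan(.5402,-.3918,.0365,-20.5,1)"
```

```text
n=1 x=0.12 y=-0.10 z=3.50 turn=-0.0022  | at [ 0.5407 -0.3933  0.0715] -20.6
```

```bash
python3 -m crank '[{"x":0.1,"y":-0.05,"z":0.8,"turn":0},{"x":0,"y":0,"z":0.7,"turn":0},{"x":0,"y":0,"z":0.7,"turn":0},{"x":0,"y":0,"z":0.6,"turn":0},{"x":0,"y":0,"z":0,"turn":0}]'
python3 -m crank '[{"x":0,"y":0,"z":0.4,"turn":0},{"x":0,"y":0,"z":0.2,"turn":0},{"x":0,"y":0,"z":0,"turn":0},{"x":0,"y":0,"z":0,"turn":0}]'
```

```text
time: 7.45
tool_pos: [0.5397, -0.3914, 0.0414]
tool_rot: [-0.001, 0.822, 0.569, -0.0]
contact_force: [-0.5, -0.4, -0.6]
gripper_width: 0.205
grasp_force: 58.8
time: 7.85
tool_pos: [0.5407, -0.3922, 0.0375]
tool_rot: [0.0, 0.822, 0.569, 0.0]
contact_force: [0.9, 0.6, -0.3]
gripper_width: 0.21
grasp_force: 58.8
```

```bash
python3 -m crank '[{"x":0,"y":0,"z":0.15,"turn":0},{"x":0,"y":0,"z":0.1,"turn":0},{"x":0,"y":0,"z":0,"turn":0},{"x":0,"y":0,"z":0,"turn":0}]'
python3 -m crank '[{"x":0,"y":0,"z":0,"turn":0},{"x":0,"y":0,"z":0,"turn":0},{"x":0,"y":0,"z":0,"turn":0},{"x":0,"y":0,"z":0,"turn":0}]' 60
python3 -m crank '[{"x":0,"y":0,"z":-3,"turn":0},{"x":0,"y":0,"z":-4,"turn":0},{"x":0,"y":0,"z":-3,"turn":0},{"x":0,"y":0,"z":0,"turn":0},{"x":0,"y":0,"z":0,"turn":0}]' 100
python3 - <<'E'
from h import *
print(pose()); p,d,m=grab('wrist','w4'); P=cloud(m,d)
print(blob(P,.5393,-.3942,.018,.05,.075))
plan(.356,-.2885,.16,-23)
E
```

```text
time: 8.25
tool_pos: [0.5409, -0.3925, 0.0358]
tool_rot: [0.0, 0.822, 0.569, 0.0]
contact_force: [-1.7, 0.4, 5.7]
gripper_width: 0.205
grasp_force: 59.3
time: 8.65
tool_pos: [0.5404, -0.3919, 0.0343]
tool_rot: [-0.0, 0.822, 0.569, -0.0]
contact_force: [-0.9, 0.6, 0.9]
gripper_width: 0.601
grasp_force: 0.0
time: 9.15
tool_pos: [0.541, -0.3924, 0.1357]
tool_rot: [0.001, 0.822, 0.569, 0.0]
contact_force: [-0.5, 0.4, 0.2]
gripper_width: 1.001
grasp_force: 0.0
(array([ 0.54095381, -0.39242732,  0.1357021 ]), np.float64(-0.359934967927342))
(381, array([ 0.5396, -0.3938,  0.0571]), 'mid', array([ 0.5396, -0.3944,  0.0548]), 'circ', 0.5394, -0.3948, 0.0082)
n=5 x=0.57 y=-4.18 z=-0.52 turn=0.0083  | at [ 0.5401 -0.3917  0.1338] -20.6
```

Bottle 1 is fully down: cap top 57 mm, centred within 1 mm. Now bottle 2 at (0.3553, −0.2882).

```bash
python3 -m crank '[{"x":0.5,"y":-3.5,"z":-0.5,"turn":0.008},{"x":0.6,"y":-4.2,"z":-0.5,"turn":0.008},{"x":0.6,"y":-4.2,"z":0,"turn":0.008},{"x":0.6,"y":-4.2,"z":0,"turn":0},{"x":0.6,"y":-4.2,"z":0,"turn":0}]' >/dev/null
python3 -m crank '[{"x":0,"y":-0.6,"z":0,"turn":0},{"x":0,"y":0,"z":0,"turn":0},{"x":0,"y":0,"z":0,"turn":0},{"x":0,"y":0,"z":0,"turn":0},{"x":0,"y":0,"z":0,"turn":0}]'
python3 - <<'E'
from h import *
p,d,m=grab('wrist','w5'); P=cloud(m,d)
print(blob(P,.3553,-.288,.025,.047,.062))
plan(.3553,-.2882,.030,-23,1)
E
```

```text
time: 10.2
tool_pos: [0.3575, -0.2891, 0.1449]
tool_rot: [-0.0, 0.829, 0.559, 0.0]
contact_force: [-0.6, 0.5, 0.3]
gripper_width: 1.005
grasp_force: 0.0
(334, array([ 0.3553, -0.288 ,  0.0531]), 'mid', array([ 0.3553, -0.2883,  0.0515]), 'circ', 0.355, -0.2889, 0.0082)
n=1 x=-0.00 y=-0.22 z=11.48 turn=0.0177  | at [ 0.3573 -0.289   0.1448] -22.0
```

```bash
python3 -m crank '[{"x":0,"y":-0.2,"z":2,"turn":0},{"x":0,"y":0,"z":3,"turn":0},{"x":0,"y":0,"z":3,"turn":0},{"x":0,"y":0,"z":2.5,"turn":0},{"x":0,"y":0,"z":1,"turn":0}]' >/dev/null
python3 -m crank '[{"x":0,"y":0,"z":0,"turn":0},{"x":0,"y":0,"z":0,"turn":0},{"x":0,"y":0,"z":0,"turn":0},{"x":0,"y":0,"z":0,"turn":0}]' 
python3 -m crank '[{"x":0,"y":0,"z":0,"turn":0},{"x":0,"y":0,"z":0,"turn":0},{"x":0,"y":0,"z":0,"turn":0},{"x":0,"y":0,"z":0,"turn":0},{"x":0,"y":0,"z":0,"turn":0}]' 0
python3 -m crank '[{"x":0,"y":0,"z":0,"turn":0},{"x":0,"y":0,"z":0,"turn":0}]' 
python3 -m crank '[{"x":0,"y":0,"z":-2,"turn":0},{"x":0,"y":0,"z":-4,"turn":0},{"x":0,"y":0,"z":-4,"turn":0},{"x":0,"y":0,"z":-3,"turn":0},{"x":0,"y":0,"z":0,"turn":0}]'
python3 -c "
from h import *
plan(.5555,-.3511,.165,-20.5)"
```

```text
time: 11.15
tool_pos: [0.3557, -0.2887, 0.0313]
tool_rot: [0.001, 0.829, 0.559, 0.0]
contact_force: [-0.4, 0.1, -0.0]
gripper_width: 1.001
grasp_force: 0.0
time: 11.65
tool_pos: [0.355, -0.288, 0.0301]
tool_rot: [0.0, 0.829, 0.559, -0.0]
contact_force: [1.2, -1.2, -0.0]
gripper_width: 0.206
grasp_force: 58.6
time: 11.85
tool_pos: [0.355, -0.288, 0.0301]
tool_rot: [0.0, 0.829, 0.559, -0.0]
contact_force: [-0.9, -0.1, 2.1]
gripper_width: 0.213
grasp_force: 58.6
time: 12.35
tool_pos: [0.357, -0.2901, 0.1653]
tool_rot: [0.005, 0.829, 0.559, 0.001]
contact_force: [0.5, -0.1, 1.0]
gripper_width: 0.208
grasp_force: 58.7
n=5 x=0.31 y=4.14 z=0.01 turn=-0.0052  | at [ 0.357  -0.2901  0.1653] -22.0
```

```bash
python3 -m crank '[{"x":0.3,"y":3.2,"z":0,"turn":-0.005},{"x":0.3,"y":4.2,"z":0,"turn":-0.005},{"x":0.3,"y":4.2,"z":0,"turn":-0.005},{"x":0.3,"y":4.2,"z":0,"turn":-0.005},{"x":0.3,"y":3.2,"z":0,"turn":-0.005}]' >/dev/null
python3 -m crank '[{"x":0,"y":1.7,"z":0,"turn":0},{"x":0,"y":0,"z":3,"turn":0},{"x":0,"y":0,"z":3,"turn":0},{"x":0,"y":0,"z":2,"turn":0},{"x":0,"y":0,"z":1,"turn":0}]' >/dev/null
python3 -m crank '[{"x":0,"y":0,"z":0,"turn":0},{"x":0,"y":0,"z":0,"turn":0},{"x":0,"y":0,"z":0,"turn":0},{"x":0,"y":0,"z":0,"turn":0},{"x":0,"y":0,"z":0,"turn":0}]'
python3 -c "
from h import *
plan(.5555,-.3511,.034,-20.5,1)"
```

```text
time: 13.85
tool_pos: [0.5537, -0.3497, 0.071]
tool_rot: [0.001, 0.822, 0.569, 0.0]
contact_force: [0.2, 0.4, -1.1]
gripper_width: 0.208
grasp_force: 58.8
n=1 x=-0.07 y=0.22 z=3.70 turn=-0.0013  | at [ 0.5537 -0.3497  0.071 ] -20.6
```

```bash
python3 -m crank '[{"x":-0.1,"y":0.2,"z":0.8,"turn":0},{"x":0,"y":0,"z":0.7,"turn":0},{"x":0,"y":0,"z":0.7,"turn":0},{"x":0,"y":0,"z":0.6,"turn":0},{"x":0,"y":0,"z":0.4,"turn":0}]'
python3 -m crank '[{"x":0,"y":0,"z":0.3,"turn":0},{"x":0,"y":0,"z":0.1,"turn":0},{"x":0,"y":0,"z":0.1,"turn":0},{"x":0,"y":0,"z":0,"turn":0},{"x":0,"y":0,"z":0,"turn":0}]'
```

```text
time: 14.35
tool_pos: [0.5541, -0.3505, 0.0364]
tool_rot: [-0.001, 0.822, 0.569, -0.0]
contact_force: [0.3, 0.8, -0.3]
gripper_width: 0.203
grasp_force: 58.8
time: 14.85
tool_pos: [0.5549, -0.3511, 0.0341]
tool_rot: [0.0, 0.822, 0.57, 0.0]
contact_force: [-3.1, 0.8, 5.8]
gripper_width: 0.208
grasp_force: 59.3
```

```bash
python3 -m crank '[{"x":0,"y":0,"z":0,"turn":0},{"x":0,"y":0,"z":0,"turn":0},{"x":0,"y":0,"z":0,"turn":0},{"x":0,"y":0,"z":0,"turn":0}]' 60
python3 -m crank '[{"x":0,"y":0,"z":-3,"turn":0},{"x":0,"y":0,"z":-4,"turn":0},{"x":0,"y":0,"z":-4,"turn":0},{"x":0,"y":0,"z":-2,"turn":0},{"x":0,"y":0,"z":0,"turn":0}]' 100 >/dev/null
python3 - <<'E'
from h import *
p,d,m=grab('wrist','w6'); P=cloud(m,d)
print(blob(P,.5555,-.351,.018,.05,.075)); print(blob(P,.5393,-.3942,.018,.05,.075))
plan(.437,-.004,.19,-1)
E
```

```text
time: 15.25
tool_pos: [0.5546, -0.3508, 0.0326]
tool_rot: [-0.0, 0.822, 0.569, -0.0]
contact_force: [0.3, -0.6, 0.5]
gripper_width: 0.601
grasp_force: 0.0
(293, array([ 0.5555, -0.3513,  0.0572]), 'mid', array([ 0.5555, -0.3518,  0.0549]), 'circ', 0.5552, -0.3523, 0.0081)
(276, array([ 0.5398, -0.3933,  0.057 ]), 'mid', array([ 0.5396, -0.3941,  0.0545]), 'circ', 0.5391, -0.3946, 0.0082)
n=9 x=3.53 y=-2.09 z=-0.28 turn=-0.0379  | at [ 0.5556 -0.3516  0.1649] -20.6
```

Both white bottles are down in their wells, tops at 57 mm. Next is the dropper bottle.

```bash
python3 -m crank '[{"x":2.5,"y":-1.5,"z":-0.5,"turn":-0.035},{"x":3.5,"y":-2.1,"z":-0.5,"turn":-0.035},{"x":3.5,"y":-2.1,"z":-0.5,"turn":-0.035},{"x":3.5,"y":-2.1,"z":-0.5,"turn":-0.035},{"x":3.5,"y":-2.1,"z":-0.5,"turn":-0.035}]' >/dev/null
python3 -m crank '[{"x":3.5,"y":-2.1,"z":0,"turn":-0.035},{"x":3.5,"y":-2.1,"z":0,"turn":-0.035},{"x":3.5,"y":-2.1,"z":0,"turn":-0.035},{"x":3.5,"y":-2.1,"z":0,"turn":-0.035},{"x":1.2,"y":-0.7,"z":0,"turn":-0.03}]' >/dev/null
python3 -m crank '[{"x":0,"y":0,"z":0,"turn":0},{"x":0,"y":0,"z":0,"turn":0},{"x":0,"y":0,"z":0,"turn":0},{"x":0,"y":0,"z":0,"turn":0},{"x":0,"y":0,"z":0,"turn":0}]'
python3 - <<'E'
from h import *
p,d,m=grab('wrist','w7'); P=cloud(m,d)
print('cap',blob(P,.437,-.004,.03,.06,.085)); print('body',blob(P,.437,-.004,.03,.01,.053)); 
print('rack',top_rect(P,.638,-.1,.1,.03)); print('dish',blob(P,.436,.15,.045,.007,.02))
plan(.437,-.004,.032,-1,1)
E
```

```text
time: 17.3
tool_pos: [0.435, -0.0037, 0.1877]
tool_rot: [-0.0, 0.713, 0.702, -0.0]
contact_force: [-0.7, -0.0, 0.4]
gripper_width: 1.002
grasp_force: 0.0
cap (333, array([0.438 , 0.0021, 0.0657]), 'mid', array([4.383e-01, 3.000e-04, 6.980e-02]), 'circ', 0.4383, 0.0001, 0.0092)
body (540, array([0.4375, 0.0088, 0.0433]), 'mid', array([0.4383, 0.0027, 0.0307]), 'circ', 0.4382, -0.0003, 0.0151)
rack ((0.6412373185157776, -0.09903927147388458), (0.07153164595365524, 0.1264665126800537), 0.6246218681335449)
dish (2518, array([0.4382, 0.1408, 0.013 ]), 'mid', array([0.4381, 0.1382, 0.0129]), 'circ', 0.4382, 0.1505, 0.0308)
n=1 x=-0.04 y=0.21 z=15.57 turn=0.0022  | at [ 0.435  -0.0035  0.1877] -0.9
```

```bash
python3 -m crank '[{"x":0.35,"y":0.35,"z":2,"turn":0},{"x":0,"y":0,"z":4,"turn":0},{"x":0,"y":0,"z":4,"turn":0},{"x":0,"y":0,"z":3.5,"turn":0},{"x":0,"y":0,"z":2,"turn":0}]' >/dev/null
python3 -m crank '[{"x":0,"y":0,"z":0,"turn":0},{"x":0,"y":0,"z":0,"turn":0},{"x":0,"y":0,"z":0,"turn":0},{"x":0,"y":0,"z":0,"turn":0}]' 
python3 -m crank '[{"x":0,"y":0,"z":0,"turn":0},{"x":0,"y":0,"z":0,"turn":0},{"x":0,"y":0,"z":0,"turn":0},{"x":0,"y":0,"z":0,"turn":0},{"x":0,"y":0,"z":0,"turn":0}]' 0
python3 -m crank '[{"x":0,"y":0,"z":0,"turn":0},{"x":0,"y":0,"z":0,"turn":0}]' 
python3 -m crank '[{"x":0,"y":0,"z":-2,"turn":0},{"x":0,"y":0,"z":-4,"turn":0},{"x":0,"y":0,"z":-4,"turn":0},{"x":0,"y":0,"z":-3,"turn":0},{"x":0,"y":0,"z":-1,"turn":0}]'
python3 -c "
from h import *
plan(.6415,-.128,.175,0.6)"
```

```text
time: 18.25
tool_pos: [0.4398, 0.0002, 0.0347]
tool_rot: [0.001, 0.712, 0.702, 0.001]
contact_force: [-0.3, -0.2, -0.5]
gripper_width: 0.999
grasp_force: 0.0
time: 18.75
tool_pos: [0.4384, 0.0005, 0.0332]
tool_rot: [0.0, 0.712, 0.702, 0.0]
contact_force: [-0.6, -0.1, 2.4]
gripper_width: 0.327
grasp_force: 59.1
time: 18.95
tool_pos: [0.4384, 0.0005, 0.0331]
tool_rot: [0.0, 0.712, 0.702, 0.0]
contact_force: [-1.2, -0.5, 5.0]
gripper_width: 0.326
grasp_force: 59.3
time: 19.45
tool_pos: [0.4401, 0.0002, 0.1763]
tool_rot: [0.003, 0.712, 0.702, 0.002]
contact_force: [0.3, -0.2, -0.2]
gripper_width: 0.328
grasp_force: 59.3
n=6 x=-2.12 y=3.36 z=0.02 turn=-0.0041  | at [4.401e-01 2.000e-04 1.763e-01] -0.8
```

```bash
python3 -m crank '[{"x":-1.7,"y":2.6,"z":0,"turn":-0.004},{"x":-2.2,"y":3.6,"z":0,"turn":-0.004},{"x":-2.2,"y":3.6,"z":0,"turn":-0.004},{"x":-2.2,"y":3.6,"z":0,"turn":-0.004},{"x":-2.2,"y":3.6,"z":0,"turn":-0.004}]' >/dev/null
python3 -m crank '[{"x":-2.2,"y":3.4,"z":0,"turn":-0.004},{"x":0,"y":0,"z":3,"turn":0},{"x":0,"y":0,"z":3,"turn":0},{"x":0,"y":0,"z":2,"turn":0},{"x":0,"y":0,"z":1,"turn":0}]' >/dev/null
python3 -m crank '[{"x":0,"y":0,"z":0,"turn":0},{"x":0,"y":0,"z":0,"turn":0},{"x":0,"y":0,"z":0,"turn":0},{"x":0,"y":0,"z":0,"turn":0},{"x":0,"y":0,"z":0,"turn":0}]'
python3 - <<'E'
from h import *
p,d,m=grab('wrist','w8'); P=cloud(m,d)
print(top_rect(P,.641,-.1,.1,.03)); print(blob(P,.64,-.07,.02,.07,.09),blob(P,.64,-.13,.014,.135,.17))
plan(.6415,-.1285,.037,.6,1)
E
```

```text
time: 20.95
tool_pos: [0.6425, -0.1274, 0.0841]
tool_rot: [0.001, 0.704, 0.711, 0.0]
contact_force: [-0.8, 0.3, -0.1]
gripper_width: 0.325
grasp_force: 59.5
((0.6432640552520752, -0.09183163940906525), (0.07133835554122925, 0.11440826952457428), 2.5411174297332764)
(138, array([ 0.6413, -0.0709,  0.0713]), 'mid', array([ 0.6412, -0.0709,  0.0714]), 'circ', 0.6413, -0.0711, 0.0033) (1431, array([ 0.6395, -0.1172,  0.1641]), 'mid', array([ 0.6398, -0.1174,  0.1634]), 'circ', 0.6387, -0.1203, 0.0092)
n=1 x=-0.12 y=-0.08 z=4.68 turn=-0.0005  | at [ 0.6423 -0.1273  0.0838] 0.6
```

```bash
python3 -m crank '[{"x":-0.15,"y":-0.1,"z":1,"turn":0},{"x":0,"y":0,"z":1,"turn":0},{"x":0,"y":0,"z":1,"turn":0},{"x":0,"y":0,"z":0.7,"turn":0},{"x":0,"y":0,"z":0.5,"turn":0}]'
python3 -m crank '[{"x":0,"y":0,"z":0.2,"turn":0},{"x":0,"y":0,"z":0.2,"turn":0},{"x":0,"y":0,"z":0.1,"turn":0},{"x":0,"y":0,"z":0,"turn":0},{"x":0,"y":0,"z":0,"turn":0}]'
```

```text
time: 21.5
tool_pos: [0.6401, -0.1285, 0.0391]
tool_rot: [-0.001, 0.704, 0.711, -0.0]
contact_force: [0.7, 0.3, -0.6]
gripper_width: 0.329
grasp_force: 59.5
time: 22.0
tool_pos: [0.6413, -0.1289, 0.0372]
tool_rot: [0.001, 0.704, 0.711, 0.0]
contact_force: [-3.7, 1.5, 5.7]
gripper_width: 0.328
grasp_force: 60.1
```

```bash
python3 -m crank '[{"x":0,"y":0,"z":0,"turn":0},{"x":0,"y":0,"z":0,"turn":0},{"x":0,"y":0,"z":0,"turn":0},{"x":0,"y":0,"z":0,"turn":0}]' 70
python3 -m crank '[{"x":0,"y":0,"z":-3,"turn":0},{"x":0,"y":0,"z":-4,"turn":0},{"x":0,"y":0,"z":-4,"turn":0},{"x":0,"y":0,"z":-2,"turn":0},{"x":0,"y":0,"z":0,"turn":0}]' 100 >/dev/null
python3 - <<'E'
from h import *
p,d,m=grab('wrist','w9'); P=cloud(m,d)
print(blob(P,.6415,-.129,.02,.06,.095)); print(blob(P,.6415,-.129,.022,.04,.058))
plan(.4382,.1505,.19,23)
E
```

```text
time: 22.4
tool_pos: [0.6407, -0.1287, 0.0355]
tool_rot: [-0.0, 0.704, 0.711, -0.0]
contact_force: [-0.6, -0.2, -0.2]
gripper_width: 0.697
grasp_force: 0.0
(410, array([ 0.6414, -0.1268,  0.0696]), 'mid', array([ 0.6413, -0.1288,  0.0717]), 'circ', 0.6414, -0.1294, 0.0092)
(486, array([ 0.6412, -0.1219,  0.0484]), 'mid', array([ 0.6416, -0.1266,  0.0475]), 'circ', 0.6414, -0.1295, 0.0149)
n=9 x=3.49 y=-1.67 z=-0.25 turn=-0.0435  | at [ 0.642  -0.1291  0.1679] 0.6
```

The dropper bottle stands in its well. On to the dish.

```bash
python3 -m crank '[{"x":2.5,"y":-1.2,"z":-0.5,"turn":-0.04},{"x":3.5,"y":-1.7,"z":-0.5,"turn":-0.043},{"x":3.5,"y":-1.7,"z":-0.5,"turn":-0.043},{"x":3.5,"y":-1.7,"z":-0.5,"turn":-0.043},{"x":3.5,"y":-1.7,"z":0,"turn":-0.043}]' >/dev/null
python3 -m crank '[{"x":3.5,"y":-1.7,"z":0,"turn":-0.043},{"x":3.5,"y":-1.7,"z":0,"turn":-0.043},{"x":3.5,"y":-1.7,"z":0,"turn":-0.043},{"x":3.5,"y":-1.7,"z":0,"turn":-0.043},{"x":1,"y":-0.5,"z":0,"turn":0}]' >/dev/null
python3 -m crank '[{"x":0,"y":0,"z":0,"turn":0},{"x":0,"y":0,"z":0,"turn":0},{"x":0,"y":0,"z":0,"turn":0},{"x":0,"y":0,"z":0,"turn":0},{"x":0,"y":0,"z":0,"turn":0}]'
python3 - <<'E'
from h import *
p,d,m=grab('wrist','w10'); P=cloud(m,d)
print('dish',blob(P,.4382,.15,.045,.009,.018)); print('stand dish',blob(P,.624,.19,.036,.016,.022)); print('disc',blob(P,.624,.19,.055,.002,.010));
k=(np.hypot(P[...,0]-.624,P[...,1]-.19)<.055)&(P[...,2]>.028)&(P[...,2]<.06); q=P[k]; print(len(q))
if len(q)>8:
  print((np.degrees(np.arctan2(q[:,1]-.19,q[:,0]-.624))[::max(1,len(q)//15)]).round(0), (np.hypot(q[:,0]-.624,q[:,1]-.19)[::max(1,len(q)//15)]).round(3))
plan(.4382,.1505,.0,23,1)
E
```

```text
time: 24.45
tool_pos: [0.4325, 0.149, 0.1858]
tool_rot: [-0.0, 0.556, 0.831, -0.0]
contact_force: [0.8, -0.2, 0.1]
gripper_width: 1.001
grasp_force: 0.0
dish (2827, array([0.4379, 0.1516, 0.0133]), 'mid', array([0.4382, 0.1511, 0.0132]), 'circ', 0.4382, 0.1507, 0.031)
stand dish (2706, array([0.627 , 0.1941, 0.0194]), 'mid', array([0.6272, 0.1939, 0.0192]), 'circ', 0.6241, 0.1905, 0.0358)
disc (2428, array([0.6082, 0.2009, 0.0061]), 'mid', array([0.6269, 0.1945, 0.0056]), 'circ', 0.6232, 0.1904, 0.0519)
468
[ 145.  147.  148.   63.   64.   63.   62.   61. -114.  -18.  -18. -119.
 -116.  -22.  -18.  -22.] [0.039 0.043 0.044 0.046 0.045 0.045 0.045 0.047 0.035 0.039 0.039 0.038
 0.037 0.042 0.046 0.047]
n=1 x=-0.09 y=0.59 z=18.57 turn=-0.0085  | at [0.4324 0.1491 0.1857] 22.5
```

View pics/w10.png

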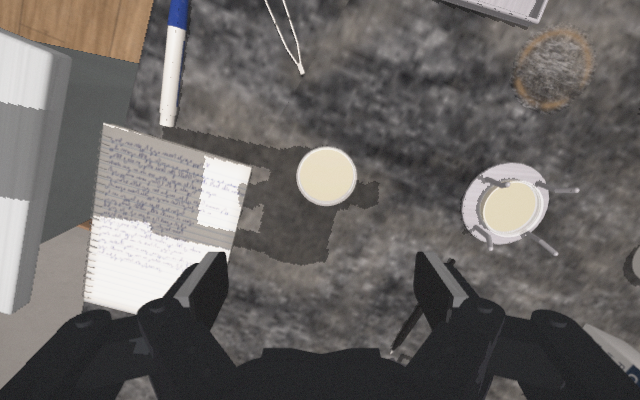

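The wrist view shows the dish at (326,176), the stand at (510,205) with four wires, and the pen at about (410,325), clear of the job. The dish is measured at (0.4382, 0.1507), the stand at about (0.627, 0.194) with its axes at about 21°.

```bash
python3 -m crank '[{"x":-0.1,"y":0.6,"z":2.6,"turn":0.01},{"x":0,"y":0,"z":4,"turn":0},{"x":0,"y":0,"z":4,"turn":0},{"x":0,"y":0,"z":4,"turn":0},{"x":0,"y":0,"z":2,"turn":0}]' >/dev/null
python3 -m crank '[{"x":0,"y":0,"z":1,"turn":0},{"x":0,"y":0,"z":0,"turn":0},{"x":0,"y":0,"z":0,"turn":0},{"x":0,"y":0,"z":0,"turn":0},{"x":0,"y":0,"z":0,"turn":0}]' 
python3 -c "
from h import *
plan(.4382,.1507,-.001,22,1)"
```

```text
time: 25.5
tool_pos: [0.4392, 0.1512, 0.0114]
tool_rot: [0.001, 0.559, 0.829, 0.001]
contact_force: [0.5, 0.8, -0.2]
gripper_width: 0.998
grasp_force: 0.0
n=1 x=-0.01 y=-0.11 z=1.24 turn=0.0001  | at [0.4392 0.1512 0.0114] 22.0
```

```bash
python3 -m crank '[{"x":0,"y":-0.1,"z":0.6,"turn":0},{"x":0,"y":0,"z":0.4,"turn":0},{"x":0,"y":0,"z":0.2,"turn":0},{"x":0,"y":0,"z":0,"turn":0},{"x":0,"y":0,"z":0,"turn":0}]'
python3 -m crank '[{"x":0,"y":0,"z":0,"turn":0},{"x":0,"y":0,"z":0,"turn":0},{"x":0,"y":0,"z":0,"turn":0},{"x":0,"y":0,"z":0,"turn":0},{"x":0,"y":0,"z":0,"turn":0}]' 50
python3 -m crank '[{"x":0,"y":0,"z":0,"turn":0},{"x":0,"y":0,"z":0,"turn":0},{"x":0,"y":0,"z":0,"turn":0}]'
python3 -c "
from h import *
p,d,m=grab('side','s2')"
```

```text
time: 26.0
tool_pos: [0.4369, 0.1506, -0.0023]
tool_rot: [-0.0, 0.559, 0.829, -0.0]
contact_force: [-0.5, 0.5, -0.3]
gripper_width: 1.002
grasp_force: 0.0
time: 26.5
tool_pos: [0.4379, 0.1507, -0.0013]
tool_rot: [0.001, 0.559, 0.829, 0.001]
contact_force: [0.5, -0.4, 5.4]
gripper_width: 0.692
grasp_force: 64.5
time: 26.8
tool_pos: [0.4379, 0.1507, -0.0013]
tool_rot: [0.001, 0.559, 0.829, 0.001]
contact_force: [0.1, -0.1, 4.9]
gripper_width: 0.689
grasp_force: 64.5
```

```bash
python3 -m crank '[{"x":0,"y":0,"z":-1,"turn":0},{"x":0,"y":0,"z":-3,"turn":0},{"x":0,"y":0,"z":-4,"turn":0},{"x":0,"y":0,"z":-4,"turn":0},{"x":0,"y":0,"z":-2,"turn":0}]'
python3 -c "
from h import *
plan(.63,.13,.15,21)"
```

```text
time: 27.35
tool_pos: [0.4383, 0.1509, 0.1419]
tool_rot: [0.002, 0.559, 0.829, 0.002]
contact_force: [0.2, 0.6, -0.5]
gripper_width: 0.694
grasp_force: 64.4
n=5 x=-1.80 y=3.41 z=-0.16 turn=0.0035  | at [0.4383 0.1509 0.1419] 22.0
```

```bash
python3 -m crank '[{"x":-1.2,"y":2.4,"z":-0.2,"turn":0.004},{"x":-1.8,"y":3.4,"z":-0.2,"turn":0.004},{"x":-1.8,"y":3.4,"z":-0.2,"turn":0.004},{"x":-1.8,"y":3.4,"z":-0.2,"turn":0.004},{"x":-1.8,"y":3.4,"z":0,"turn":0.004}]' >/dev/null
python3 -m crank '[{"x":-0.6,"y":1,"z":0,"turn":0},{"x":0,"y":0,"z":0,"turn":0},{"x":0,"y":0,"z":0,"turn":0},{"x":0,"y":0,"z":0,"turn":0},{"x":0,"y":0,"z":0,"turn":0}]'
python3 - <<'E'
from h import *
p,d,m=grab('wrist','w11'); P=cloud(m,d); print(pose())
print('stand dish',blob(P,.627,.194,.033,.016,.022)); print('disc',blob(P,.627,.194,.055,.002,.010));
c=np.array([.627,.194]); r=np.hypot(P[...,0]-c[0],P[...,1]-c[1])
k=(r<.047)&(r>.032)&(P[...,2]>.02)&(P[...,2]<.04); q=P[k][:,:2]; print(len(q))
a=np.degrees(np.arctan2(q[:,1]-c[1],q[:,0]-c[0]))
for lo in (-180,-90,0,90):
  s=(a>lo)&(a<lo+90); print(lo,s.sum(),np.median(a[s]) if s.any() else 0,np.median(q[s],0) if s.any() else 0)
E
```

```text
time: 28.35
tool_pos: [0.627, 0.1294, 0.1459]
tool_rot: [-0.0, 0.567, 0.824, -0.0]
contact_force: [-0.7, 0.2, -0.6]
gripper_width: 0.686
grasp_force: 64.5
(array([0.62719318, 0.1293785 , 0.14602321]), np.float64(0.3645638247735411))
stand dish (4485, array([0.6276, 0.195 , 0.0192]), 'mid', array([0.6279, 0.1943, 0.0192]), 'circ', 0.6281, 0.1941, 0.0309)
disc (4276, array([0.6231, 0.1986, 0.0059]), 'mid', array([0.6278, 0.1944, 0.0059]), 'circ', 0.6266, 0.1975, 0.0512)
185
-180 41 -117.59483028477334 [0.61043151 0.16160482]
-90 53 -27.127437374382573 [0.6600533  0.17726997]
0 58 62.50082033270016 [0.64421664 0.22697317]
90 33 152.3891849105771 [0.59488124 0.2105639 ]
```

View pics/w11.png

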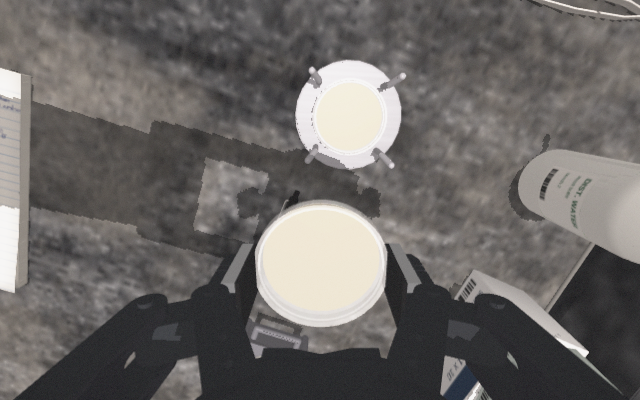

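The view shows the dish held level at (320,260). The stand is at (349,115) with its wires at (317,75), (395,82), (312,153) and (384,158). That gives a centre of (0.628, 0.1942) and stand axes at 17.5°.

```bash
python3 -c "
from h import *
p,d,m=load('w11'); P=cloud(m,d); print(blob(P,.6272,.1294,.034,.154,.168))
plan(.628,.1942,.10,17.5,3)"
```

```text
(13864, array([0.6263, 0.1321, 0.1604]), 'mid', array([0.6268, 0.1307, 0.1607]), 'circ', 0.6264, 0.1313, 0.0334)
n=3 x=2.02 y=0.76 z=1.53 turn=0.0197  | at [0.6272 0.1294 0.146 ] 20.9
```

```bash
python3 -m crank '[{"x":1.2,"y":0.4,"z":0.5,"turn":0.02},{"x":2.4,"y":0.9,"z":1,"turn":0.02},{"x":2.4,"y":0.9,"z":1,"turn":0.02},{"x":0,"y":0,"z":1,"turn":0},{"x":0,"y":0,"z":1,"turn":0}]' >/dev/null
python3 -m crank '[{"x":0,"y":0,"z":0,"turn":0},{"x":0,"y":0,"z":0,"turn":0},{"x":0,"y":0,"z":0,"turn":0},{"x":0,"y":0,"z":0,"turn":0},{"x":0,"y":0,"z":0,"turn":0}]'
python3 -m crank '[{"x":0,"y":0,"z":0,"turn":0},{"x":0,"y":0,"z":0,"turn":0},{"x":0,"y":0,"z":0,"turn":0}]' >/dev/null
python3 - <<'E'
from h import *
p,d,m=grab('wrist','w12'); P=cloud(m,d)
print(blob(P,.628,.1945,.036,.1+.008,.12))
plan(.628,.1942,.019,17.5,1)
E
```

```text
time: 29.4
tool_pos: [0.6293, 0.1927, 0.1015]
tool_rot: [0.0, 0.592, 0.806, 0.0]
contact_force: [-0.4, 0.4, 0.3]
gripper_width: 0.692
grasp_force: 64.4
(13865, array([0.6283, 0.1957, 0.1153]), 'mid', array([0.6287, 0.1943, 0.1142]), 'circ', 0.6273, 0.1967, 0.0355)
n=1 x=0.14 y=-0.04 z=8.18 turn=-0.0014  | at [0.6288 0.193  0.1008] 17.4
```

Aligned within about 1 mm, so I'm descending.

```bash
python3 -m crank '[{"x":0.1,"y":-0.05,"z":1.5,"turn":0},{"x":0,"y":0,"z":1.7,"turn":0},{"x":0,"y":0,"z":1.3,"turn":0},{"x":0,"y":0,"z":1,"turn":0},{"x":0,"y":0,"z":0.7,"turn":0}]'
python3 -m crank '[{"x":0,"y":0,"z":0.5,"turn":0},{"x":0,"y":0,"z":0.5,"turn":0},{"x":0,"y":0,"z":0.4,"turn":0},{"x":0,"y":0,"z":0.3,"turn":0},{"x":0,"y":0,"z":0,"turn":0}]'
python3 -m crank '[{"x":0,"y":0,"z":0,"turn":0},{"x":0,"y":0,"z":0,"turn":0},{"x":0,"y":0,"z":0,"turn":0},{"x":0,"y":0,"z":0,"turn":0}]'
```

```text
time: 30.25
tool_pos: [0.6271, 0.1936, 0.0365]
tool_rot: [-0.001, 0.592, 0.806, -0.001]
contact_force: [-0.5, -0.4, 0.7]
gripper_width: 0.69
grasp_force: 64.4
time: 30.75
tool_pos: [0.6279, 0.1937, 0.0215]
tool_rot: [-0.0, 0.592, 0.806, -0.0]
contact_force: [0.3, 0.3, -0.3]
gripper_width: 0.69
grasp_force: 64.4
time: 31.15
tool_pos: [0.6282, 0.1938, 0.022]
tool_rot: [0.0, 0.592, 0.806, 0.0]
contact_force: [-0.7, 0.0, -1.7]
gripper_width: 0.692
grasp_force: 64.4
```

```bash
python3 -m crank '[{"x":0,"y":0,"z":0.2,"turn":0},{"x":0,"y":0,"z":0.15,"turn":0},{"x":0,"y":0,"z":0.05,"turn":0},{"x":0,"y":0,"z":0,"turn":0},{"x":0,"y":0,"z":0,"turn":0}]'
python3 -m crank '[{"x":0,"y":0,"z":0,"turn":0},{"x":0,"y":0,"z":0,"turn":0}]'
```

```text
time: 31.65
tool_pos: [0.6281, 0.1937, 0.018]
tool_rot: [-0.0, 0.592, 0.806, -0.0]
contact_force: [-0.3, 0.3, 0.6]
gripper_width: 0.69
grasp_force: 64.6
time: 31.85
tool_pos: [0.6281, 0.1937, 0.0179]
tool_rot: [-0.0, 0.592, 0.806, -0.0]
contact_force: [-0.8, -0.3, 2.0]
gripper_width: 0.685
grasp_force: 64.7
```

```bash
python3 -m crank '[{"x":0,"y":0,"z":0,"turn":0},{"x":0,"y":0,"z":0,"turn":0},{"x":0,"y":0,"z":0,"turn":0},{"x":0,"y":0,"z":0,"turn":0},{"x":0,"y":0,"z":0,"turn":0}]' 100
python3 -m crank '[{"x":0,"y":0,"z":-2,"turn":0},{"x":0,"y":0,"z":-3,"turn":0},{"x":0,"y":0,"z":-4,"turn":0},{"x":0,"y":0,"z":-4,"turn":0},{"x":0,"y":0,"z":-2,"turn":0}]' >/dev/null
python3 - <<'E'
from h import *
p,d,m=grab('wrist','w13'); P=cloud(m,d)
print(blob(P,.628,.194,.033,.028,.036))
plan(.36,.26,.19,44)
E
```

```text
time: 32.35
tool_pos: [0.628, 0.1937, 0.0177]
tool_rot: [-0.0, 0.592, 0.806, -0.0]
contact_force: [-0.3, -0.4, -0.2]
gripper_width: 0.997
grasp_force: 0.0
(3433, array([0.6283, 0.1948, 0.0324]), 'mid', array([0.6285, 0.1941, 0.0324]), 'circ', 0.6286, 0.1937, 0.031)
n=7 x=2.71 y=-2.97 z=-0.20 turn=-0.0663  | at [0.6313 0.1945 0.1758] 17.4
```

The dish is level on the stack, top at 32 mm. Now the forceps.

```bash
python3 -m crank '[{"x":2,"y":-2.2,"z":-0.4,"turn":-0.066},{"x":2.7,"y":-3,"z":-0.4,"turn":-0.066},{"x":2.7,"y":-3,"z":-0.4,"turn":-0.066},{"x":2.7,"y":-3,"z":-0.4,"turn":-0.066},{"x":2.7,"y":-3,"z":0,"turn":-0.066}]' >/dev/null
python3 -m crank '[{"x":2.7,"y":-3,"z":0,"turn":-0.066},{"x":2.7,"y":-3,"z":0,"turn":-0.066},{"x":0.7,"y":-0.7,"z":0,"turn":0},{"x":0,"y":0,"z":0,"turn":0},{"x":0,"y":0,"z":0,"turn":0}]' >/dev/null
python3 -m crank '[{"x":0,"y":0,"z":0,"turn":0},{"x":0,"y":0,"z":0,"turn":0},{"x":0,"y":0,"z":0,"turn":0},{"x":0,"y":0,"z":0,"turn":0}]'
python3 - <<'E'
from h import *
p,d,m=grab('wrist','w14'); P=cloud(m,d); print(pose())
k=(np.hypot(P[...,0]-.338,P[...,1]-.274)<.09)&(P[...,2]>.004)&(P[...,2]<.014)
n,l,s,c=cv2.connectedComponentsWithStats(cv2.dilate(k.astype(np.uint8),np.ones((7,7),np.uint8)))
for i in range(1,n):
  q=P[(l==i)&k][:,:2].astype(np.float32)
  if len(q)>40: print(len(q),c[i].round(),cv2.minAreaRect(q),np.median(P[(l==i)&k][:,2]))
print('tray rim',top_rect(P,.488,.433,.13,.016,.0025))
E
```

```text
time: 34.3
tool_pos: [0.3556, 0.2536, 0.1837]
tool_rot: [-0.0, 0.392, 0.92, -0.0]
contact_force: [-0.7, -0.6, 0.1]
gripper_width: 1.004
grasp_force: 0.0
(array([0.35553641, 0.25365218, 0.18371913]), np.float64(0.765549583975554))
352 [323. 139.] ((0.33522701263427734, 0.27921730279922485), (0.014955087564885616, 0.1264180839061737), 43.61027908325195) 0.008059658870092912
347 [244. 111.] ((0.2586152255535126, 0.24363118410110474), (0.012007667683064938, 0.056097742170095444), 11.77083683013916) 0.012323932450099384
tray rim ((0.49481815099716187, 0.3974720537662506), (0.11165127158164978, 0.10961497575044632), 7.660891532897949)
```

View pics/w14.png

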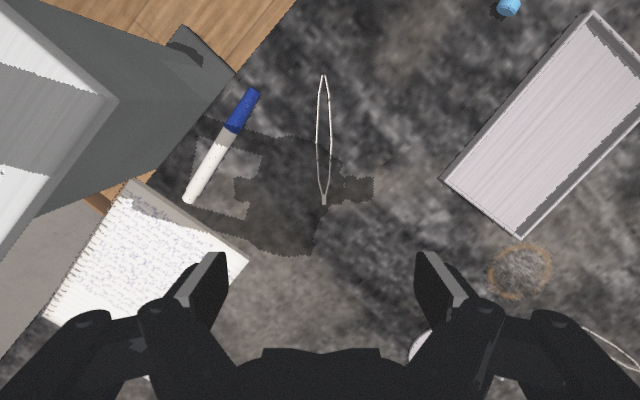

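The forceps are at (323,139), vertical in the image: centre (0.3352, 0.2792), 126 × 15 mm, short side at 43.6°. That matches the stated size. The marker is about 8 cm to the left, clear of half-open fingers.

```bash
python3 -c "
from h import *
plan(.3352,.2792,.05,43.6,1)"
python3 -m crank '[{"x":1.5,"y":0.1,"z":1,"turn":0.005},{"x":1.7,"y":0.15,"z":3,"turn":0},{"x":0,"y":0,"z":4,"turn":0},{"x":0,"y":0,"z":3.4,"turn":0},{"x":0,"y":0,"z":2,"turn":0}]' 40
python3 -m crank '[{"x":0,"y":0,"z":0,"turn":0},{"x":0,"y":0,"z":0,"turn":0},{"x":0,"y":0,"z":0,"turn":0},{"x":0,"y":0,"z":0,"turn":0},{"x":0,"y":0,"z":0,"turn":0}]' >/dev/null
python3 -c "
from h import *
plan(.3352,.2792,.003,43.6,1)"
```

```text
n=1 x=3.25 y=0.30 z=13.37 turn=0.0046  | at [0.3555 0.2537 0.1837] 43.9
time: 34.85
tool_pos: [0.3332, 0.2777, 0.0468]
tool_rot: [-0.001, 0.394, 0.919, -0.002]
contact_force: [-0.0, -0.5, 0.0]
gripper_width: 0.399
grasp_force: 0.0
n=1 x=0.05 y=-0.04 z=4.81 turn=0.0000  | at [0.3358 0.2791 0.0511] 43.6
```

```bash
python3 -m crank '[{"x":0.05,"y":-0.05,"z":1.5,"turn":0},{"x":0,"y":0,"z":1.3,"turn":0},{"x":0,"y":0,"z":1,"turn":0},{"x":0,"y":0,"z":0.5,"turn":0},{"x":0,"y":0,"z":0.2,"turn":0}]' 40
python3 -m crank '[{"x":0,"y":0,"z":0,"turn":0},{"x":0,"y":0,"z":0,"turn":0},{"x":0,"y":0,"z":0,"turn":0},{"x":0,"y":0,"z":0,"turn":0},{"x":0,"y":0,"z":0,"turn":0}]'
```

```text
time: 35.85
tool_pos: [0.3337, 0.2783, 0.004]
tool_rot: [-0.0, 0.394, 0.919, -0.001]
contact_force: [-0.5, -0.3, 0.9]
gripper_width: 0.399
grasp_force: 0.0
time: 36.35
tool_pos: [0.3345, 0.2787, 0.0051]
tool_rot: [0.0, 0.394, 0.919, 0.0]
contact_force: [-0.3, -0.1, -0.9]
gripper_width: 0.399
grasp_force: 0.0
```

```bash
python3 -m crank '[{"x":0,"y":0,"z":0.2,"turn":0},{"x":0,"y":0,"z":0,"turn":0},{"x":0,"y":0,"z":0,"turn":0},{"x":0,"y":0,"z":0,"turn":0},{"x":0,"y":0,"z":0,"turn":0}]' 0
python3 -m crank '[{"x":0,"y":0,"z":0,"turn":0},{"x":0,"y":0,"z":0,"turn":0},{"x":0,"y":0,"z":0,"turn":0}]'
python3 -m crank '[{"x":0,"y":0,"z":-1,"turn":0},{"x":0,"y":0,"z":-3,"turn":0},{"x":0,"y":0,"z":-4,"turn":0},{"x":0,"y":0,"z":-4,"turn":0},{"x":0,"y":0,"z":-2,"turn":0}]'
python3 -c "
from h import *
p,d,m=load('w14'); print(on_plane(m,[[441,180],[520,240],[591,11]],.016))
plan(.489,.345,.15,25)"
```

```text
time: 36.85
tool_pos: [0.3344, 0.2787, 0.0029]
tool_rot: [0.0, 0.394, 0.919, 0.0]
contact_force: [0.2, 1.1, 0.4]
gripper_width: 0.154
grasp_force: 58.9
time: 37.15
tool_pos: [0.3344, 0.2787, 0.0029]
tool_rot: [0.0, 0.394, 0.919, 0.0]
contact_force: [0.9, 0.6, 1.3]
gripper_width: 0.155
grasp_force: 58.9
time: 37.65
tool_pos: [0.3354, 0.2793, 0.1473]
tool_rot: [0.002, 0.394, 0.919, 0.002]
contact_force: [1.7, 0.8, -0.3]
gripper_width: 0.163
grasp_force: 58.8
[[0.44485515 0.33544411 0.016     ]
 [0.55612271 0.35136066 0.016     ]
 [0.42256038 0.52316002 0.016     ]]
n=4 x=-0.98 y=4.08 z=-0.07 turn=0.0812  | at [0.3354 0.2793 0.1473] 43.6
```

The tray corners measure 112 × 189 mm as they should. Its centre is (0.489, 0.437) with the short side at 7.5°.

```bash
python3 -c "
from h import *
plan(.489,.437,.12,7.5,8)"
```

```text
n=8 x=0.86 y=2.66 z=0.34 turn=0.0788  | at [0.3354 0.2793 0.1473] 43.6
```

```bash
python3 -m crank '[{"x":0.86,"y":2.66,"z":0,"turn":0.079},{"x":0.86,"y":2.66,"z":0,"turn":0.079},{"x":0.86,"y":2.66,"z":0,"turn":0.079},{"x":0.86,"y":2.66,"z":0.5,"turn":0.079},{"x":0.86,"y":2.66,"z":1,"turn":0.079}]' >/dev/null
python3 -m crank '[{"x":0.86,"y":2.66,"z":1,"turn":0.079},{"x":0.86,"y":2.66,"z":0.3,"turn":0.079},{"x":0.86,"y":2.66,"z":0,"turn":0.079},{"x":0,"y":0,"z":0,"turn":0},{"x":0,"y":0,"z":0,"turn":0}]' >/dev/null
python3 -m crank '[{"x":0,"y":0,"z":0,"turn":0},{"x":0,"y":0,"z":0,"turn":0},{"x":0,"y":0,"z":0,"turn":0},{"x":0,"y":0,"z":0,"turn":0}]'
python3 - <<'E'
from h import *
p,d,m=grab('wrist','w15'); P=cloud(m,d); plan(.489,.437,.005,7.5,1)
k=(np.hypot(P[...,0]-.489,P[...,1]-.437)<.08)&(P[...,2]>.09)&(P[...,2]<.14); print(P[k][:,2].min() if k.any() else 0)
E
```

```text
time: 39.05
tool_pos: [0.4876, 0.4358, 0.1151]
tool_rot: [0.0, 0.66, 0.751, 0.0]
contact_force: [0.9, 0.7, -0.7]
gripper_width: 0.159
grasp_force: 58.8
n=1 x=0.09 y=0.14 z=11.00 turn=-0.0017  | at [0.4877 0.4359 0.115 ] 7.4
0.111629613812461
```

View pics/w15.png

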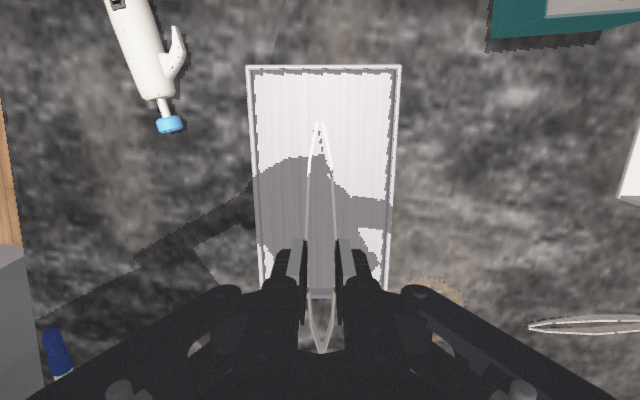

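The forceps are held along the tray's length, well inside its walls (tray sides at columns 250–397). I'm lowering them.

```bash
python3 -m crank '[{"x":0.1,"y":0.1,"z":2,"turn":0},{"x":0,"y":0,"z":3,"turn":0},{"x":0,"y":0,"z":2.5,"turn":0},{"x":0,"y":0,"z":1.3,"turn":0},{"x":0,"y":0,"z":0.8,"turn":0}]' >/dev/null
python3 -m crank '[{"x":0,"y":0,"z":0.4,"turn":0},{"x":0,"y":0,"z":0,"turn":0},{"x":0,"y":0,"z":0,"turn":0},{"x":0,"y":0,"z":0,"turn":0},{"x":0,"y":0,"z":0,"turn":0}]'
python3 -m crank '[{"x":0,"y":0,"z":0.3,"turn":0},{"x":0,"y":0,"z":0.3,"turn":0},{"x":0,"y":0,"z":0.2,"turn":0},{"x":0,"y":0,"z":0,"turn":0},{"x":0,"y":0,"z":0,"turn":0}]'
```

```text
time: 40.1
tool_pos: [0.4893, 0.4375, 0.0158]
tool_rot: [0.0, 0.66, 0.751, 0.001]
contact_force: [-0.1, 0.7, -0.6]
gripper_width: 0.159
grasp_force: 58.8
time: 40.6
tool_pos: [0.4887, 0.437, 0.0065]
tool_rot: [-0.0, 0.66, 0.751, -0.0]
contact_force: [0.8, 0.4, -0.0]
gripper_width: 0.153
grasp_force: 58.8
```

```bash
python3 -m crank '[{"x":0,"y":0,"z":0.1,"turn":0},{"x":0,"y":0,"z":0.05,"turn":0},{"x":0,"y":0,"z":0,"turn":0},{"x":0,"y":0,"z":0,"turn":0}]'
python3 -m crank '[{"x":0,"y":0,"z":0,"turn":0},{"x":0,"y":0,"z":0,"turn":0},{"x":0,"y":0,"z":0,"turn":0},{"x":0,"y":0,"z":0,"turn":0}]' 40
python3 -m crank '[{"x":0,"y":0,"z":-2,"turn":0},{"x":0,"y":0,"z":-3,"turn":0},{"x":0,"y":0,"z":-4,"turn":0},{"x":0,"y":0,"z":-4,"turn":0},{"x":0,"y":0,"z":-4,"turn":0}]'
python3 -m crank '[{"x":-3,"y":-3,"z":-1,"turn":0},{"x":-4,"y":-2,"z":0,"turn":0},{"x":0,"y":0,"z":0,"turn":0},{"x":0,"y":0,"z":0,"turn":0},{"x":0,"y":0,"z":0,"turn":0}]'
python3 - <<'E'
from h import *
p,d,m=grab('wrist','w16'); P=cloud(m,d); p2,_,_=grab('top','t2')
k=(np.hypot(P[...,0]-.489,P[...,1]-.437)<.075)&(P[...,2]>.006)&(P[...,2]<.014); k&=np.abs((P[...,0]-.489)*np.cos(.131)+(P[...,1]-.437)*np.sin(.131))<.035
q=P[k]; print(len(q),cv2.minAreaRect(q[:,:2].astype(np.float32)),np.percentile(q[:,2],[5,50,95]))
a=cv2.cvtColor(np.vstack([p[:,:]]),cv2.COLOR_RGB2BGR); b=cv2.resize(cv2.cvtColor(p2[130:300,160:480],cv2.COLOR_RGB2BGR),(640,340))
cv2.imwrite('pics/fin.png',cv2.resize(np.vstack([a,b]),(500,578)))
E
```

```text
time: 41.0
tool_pos: [0.4889, 0.4371, 0.0053]
tool_rot: [0.0, 0.66, 0.751, 0.0]
contact_force: [0.0, -0.1, -0.8]
gripper_width: 0.155
grasp_force: 58.8
time: 41.4
tool_pos: [0.4888, 0.4372, 0.0053]
tool_rot: [0.0, 0.66, 0.751, 0.0]
contact_force: [0.5, -0.3, 0.9]
gripper_width: 0.4
grasp_force: 0.0
time: 41.9
tool_pos: [0.4886, 0.4369, 0.1768]
tool_rot: [-0.0, 0.66, 0.751, -0.0]
contact_force: [0.5, -0.9, 0.2]
gripper_width: 0.398
grasp_force: 0.0
time: 42.4
tool_pos: [0.4487, 0.3618, 0.1857]
tool_rot: [0.0, 0.66, 0.751, 0.001]
contact_force: [0.1, -0.6, 1.0]
gripper_width: 0.402
grasp_force: 0.0
522 ((0.4894558787345886, 0.43740901350975037), (0.01621362194418907, 0.1271415799856186), 10.678692817687988) [0.00655606 0.00964846 0.01162799]
```

View pics/fin.png

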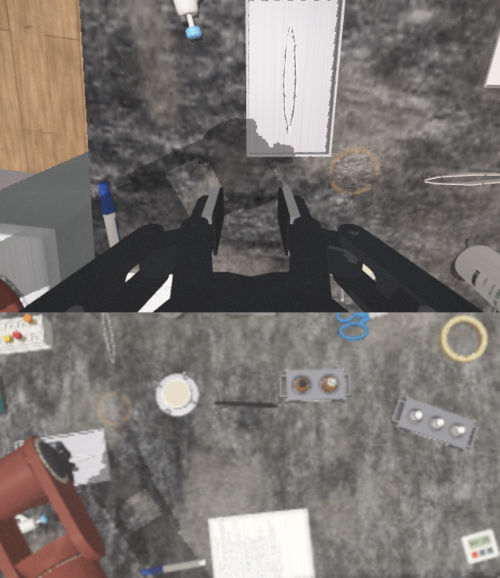

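The final view shows the forceps flat and lengthways in the tray at (290,80). All three white bottles are in the bottle rack at (416,415), (437,422) and (457,430). The dropper is in its well at (330,382), the dish is stacked at (177,393), and the pen is unmoved at (246,404).

```bash
python3 -c "
from plant import manip
print(manip.job_done())"
```

```text
the job is handed in; nothing more can be done
None
```

The job is handed in at about 42 s: both white bottles, the dropper bottle, the dish and the forceps are in their holders in the order asked, and the pen is where it lay; no verdict was shown.

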